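Fit the comb busbar into the bench distribution block

TASK

Push the yellow cover of the grey distribution block fully back to bare its slots, then lift the comb busbar out of its black cradle and lower it, red end to the block's red end, so that all its copper teeth go into their slots and its flange sits flat and fully down on the block. Then push the cover forward again over the comb's flange, up to the white grip, so that it locks the comb in. Do not ram the comb into the block, and leave the multimeter, solder spool, screwdriver and flux bottle where they are.

Things in the scene. Friction and masses are not known exactly. Their poses are not given: they have to be found in the camera images.
- block: Grey distribution block fixed to the bench, 36 mm high, x -30 to 64, y -82 to 82 mm. Origin on the bench under the middle of the slot row; z up, row along y, cover slides along x. At its y ends (|y| 73 to 81 mm) guide rails stand 15 mm above the top, red at +y (the red end), black at -y.
- row_mid (a point): Middle of the slot row on the block's top (block x 0, y 0, z 36 mm). Five slots at block x = 0, y = -50, -30, -10, +10, +50 mm (none at +30), each 6 mm (x) by 10 mm (y), 24 mm deep, with a 2 mm chamfer round the mouth.
- row_red (a point): Mouth centre of the slot nearest the block's red end (block x = 0, y = +50 mm, height 36 mm).
- keeper (a joint): Yellow cover plate on the block, m: 0 = over the slots, 0.042 = fully back (block +x). Starts nearly shut, stays where left, about 2 N to slide. Plate 38 (x) by 138 (y) mm, underside 8 and top 12 mm above the block's top; its front edge is at block x = q - 8 mm. With the comb seated it passes 2 mm over the flange and meets the white grip at about q = 15 mm.
- keeper_tab (a point): Middle of the top of the cover's upright black tab, by which it is pushed either way; moves with the cover. Tab 8 mm thick (block x), 60 mm long (block y), 32 mm tall above the plate, its top 80 mm above the bench. Its centre lies at block x = 22 mm + q, y = 0.
- comb: Comb busbar, loose, about 0.12 kg. Origin: centre of the flange's underside; z up, row along y. Flange 30 (x) by 130 (y) by 6 mm, +y end red; centred on it a white grip 14 (x) by 60 (y) mm, from 6 to 36 mm above the origin, pinched across the 14 mm. Fits only red end to red end; seated, its origin is 36 mm above the bench.
- comb_red (a point): Flange underside at the tooth nearest the red end (comb y +50 mm). Five copper teeth hang below the flange at comb y = -50, -30, -10, +10, +50 mm (none at +30), 4 mm (x) by 8 mm (y), 18 mm long, the last 4 mm stepped down to 2 by 5 mm.
- cradle: Black cradle, fixed to the bench, in which the comb starts: base 60 by 150 by 6 mm and two rails along its y axis, 10 mm wide, 16 mm apart, tops 30 mm above the bench. The comb's flange rests on the rails, teeth hanging between them. Origin on the bench at its centre.
- multimeter: Orange multimeter lying flat, 90 (x) by 180 (y) by 44 mm, loose; origin centre of underside. Leave alone.
- spool: Solder spool standing on end, 54 mm across, 45 mm high, loose; origin centre of underside. Leave alone.
- screwdriver: Screwdriver lying on the bench, 170 mm long, loose. Leave alone.
- flux: Small flux bottle, 42 mm across, 100 mm high, loose; origin centre of underside. Leave alone.
Things that resemble listed ones, but are neither listed nor needed, are in the scene too. Several things have the shape of the block; the one meant has the colours described above. Leave any blue look-alike of the comb alone.

How it is judged:
By the outcome, as a careful person would: the job done as asked, in the order asked, and still so for the second after the job is handed in, with the robot touching nothing.
It also fails if it takes over 64 s, if anything falls off the work surface, if the arm or the gripper's body presses on something with over 40 N, if the wrist force passes 120 N, or if a joint passes its speed limit or range.

ROBOT

A 7-joint arm with a two-finger parallel gripper is mounted at the origin on the work surface. World frame = base frame: x ahead of the robot, y to its left, z up, the work surface at z = 0. Lengths are in m, angles in rad, forces in N, time in s.
With the tool pointing down it reaches from about 0.425 to 0.875 m from the base axis. Payload 8.4 kg.
Tool frame: the origin (TCP) lies at the very end of the fingers, on their centre line; the grasp point (between the pads) lies arm.grip_depth behind it (arm.grip_depth is the distance from the TCP to the grasp point, in m); z points along the fingers, y is the direction in which the jaws open and shut (so a half turn about z gives the same grasp; the last joint's range is limited). The gripper opens to 85 mm and grips with 20 to 120 N. Pads are 22 mm wide; open, the fingers measure 114 mm over their backs; the gripper's body (76 mm by 85 mm) begins 54 mm behind the grasp point. The pads swing forward as they close: fully open they stand 13 mm farther back than shut.
Start: joints at [1.013, 0.333, 0.04, 1.465, -0.013, 1.343, -0.059], TCP at [0.288, -0.583, 0.231] pointing down, gripper open.
Joint ranges: [-2.58, 2.58], [-0.38, 2.09], [-1.3, 1.39], [0.25, 2.4], [-1.5, 4.64], [0.08, 2.09], [-2.65, 2.65]. Speed limits (rad/s): [2.22, 2.22, 2.79, 2.79, 3.14, 3.14, 3.14].

INTERFACE

Orientations are given as a unit quaternion [x, y, z, w].
In Python, from rig import arm gives the robot as it stands.
- The arm moves only by the tool move_arm, never from a script. Its argument "deltas" is a list of rows, each a list of 3 entries, a list of its own where there are three numbers: the shift along the world's x, y, z in mm, then the turn, a rotation vector about the world's x, y, z in rad, then the opening, from 0 (shut) to 1 (fully open). A call has exactly 5 rows; each row is the pose to reach, as a shift and turn from the pose measured when the call began; what a row does not reach only later rows make up. A row lasts 1/12 s, in which the tool goes at most 41.7 mm and 7.16 degrees, less where a joint would pass 70% of its speed; a pose out of reach is approached as far as the arm can. A call with a gripper value outside its range is refused whole. The fingers move at their own pace and stop on an object; "newtons" is the grip in N (left out, the last holds). Time passes only in rows, so rows that repeat a pose let the fingers close, or fill a call up. It gives the time, the measured TCP pose, the force and the opening at its end, in the units of the state.
- arm.sense(): the state, without advancing time (a new reading comes with each control period).
- arm.read_camera(name): name is "scene" or "top" or "wrist"; returns (picture, depth): 480x640x3 uint8, blue, green, red; 480x640 float32, m along the optical axis (not along the pixel's ray), 0 where there is no reading.
- arm.calibration(name): a dict with "mtx" (3x3 intrinsics, pixels), "origin" and "rotation" of the camera in the world. Camera axes: x right, y up, looking along -z (the intrinsics and any distortion apply to the point x, -y, -z); pixel columns grow to the right and rows downward; lengths in m; the calibration is good to about 2 mm. A picture is of the moment at which its call begins: read the wrist's pose just before it. calibration takes no time and is no camera call; for the wrist camera it gives the pose at the moment of the call.
- arm.job_done(): hands the job in, once; it reports no verdict.
The state is a dict: "time": time; "joint_positions": joint angles; "joint_vel": joint speeds; "effort": joint torques, N m; "tool_pos": TCP position; "tcp_rot": TCP orientation; "force": force on the tool from outside, world axes, zero at the start; "moment": the same for the moment, N m; "grip_width": opening from 0.0 (shut) to 1.0 (fully open).
Only numpy, scipy, OpenCV 4.12 (cv2) and the standard library are available. Lean on these libraries where they do the work, as an engineer would, in place of code of your own. Each camera call takes 0.05 s, during which the arm holds its last target.

## Working session

There is one attempt and no reset: what is moved stays moved. The work goes in short steps, Python scripts to look and compute and a tool call to move; the robot and the scene stay as the last step left them, time stands still between calls to the robot, and variables do not carry over. Pictures are saved under pics/ and viewed, and the job is handed in when it is done.

Besides the shell and the picture viewer there is one more tool, called in YAML: its name, and indented under it one key for each argument. move_arm: Moves the arm, as the interface text tells. Its arguments: {"type":"object","properties":{"deltas":{"type":"array","items":{"type":"array"}},"newtons":{"type":"number"}},"required":["deltas"]}

```bash
ls; mkdir -p pics; python3 - <<'E'
from rig import arm
import cv2
s=arm.sense(); print(s, arm.grip_depth)
for n in ("scene","top","wrist"):
    c=arm.calibration(n); print(n,c)
    p,d=arm.read_camera(n); cv2.imwrite(f"pics/{n}0.png",p)
    import numpy as np; np.save(f"pics/{n}0.npy",d)
E
```

```text
pics
{'time': 0.0, 'joint_positions': array([ 1.01279818,  0.33392583,  0.0398721 ,  1.46630761, -0.01338196,
        1.34333689, -0.05850926]), 'joint_vel': array([ 0.00067977,  0.00141964,  0.00024195,  0.00083459, -0.0016547 ,
        0.00128878,  0.00114989]), 'effort': array([-1.10760913e-03, -6.58543611e+01,  1.36502277e+00, -4.05566883e+01,
        1.68638583e-02,  1.25220927e-02, -3.60158504e-05]), 'tool_pos': array([ 0.28761792, -0.58235984,  0.23039385]), 'tcp_rot': array([ 9.73805278e-01,  2.27381943e-01, -2.58867470e-04, -8.15893751e-04]), 'force': array([-0.21555519,  0.50745396, -0.56293625]), 'moment': array([ 0.04450527,  0.03981549, -0.05720801]), 'grip_width': 0.9994559847064162} 0.0187
scene {'mtx': array([[480.23411256,   0.        , 319.28759232],
       [  0.        , 480.23411256, 237.32684506],
       [  0.        ,   0.        ,   1.        ]]), 'origin': array([ 1.10762359, -0.84244319,  0.83296937]), 'rotation': array([0.4215991 , 0.11937428, 0.2494825 , 0.86357539])}
top {'mtx': array([[545.44149034,   0.        , 325.46154126],
       [  0.        , 545.44149034, 245.21457763],
       [  0.        ,   0.        ,   1.        ]]), 'origin': array([ 0.4596977 , -0.02436361,  1.23698877]), 'rotation': array([-0.04414459,  0.04749571,  0.70799541, -0.70323389])}
wrist {'mtx': array([[409.64581195,   0.        , 314.52509077],
       [  0.        , 409.64581195, 243.21805309],
       [  0.        ,   0.        ,   1.        ]]), 'origin': array([ 0.35916544, -0.54783203,  0.37288788]), 'rotation': array([-0.134896  ,  0.08441685, -0.52074219,  0.83875171])}
```

View pics/scene0.png

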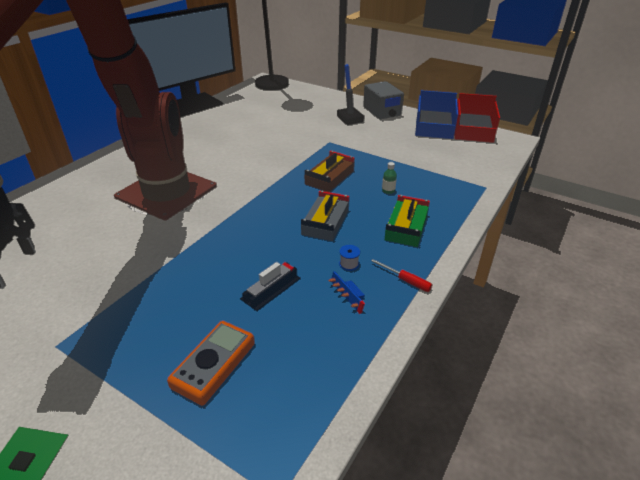

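View pics/top0.png

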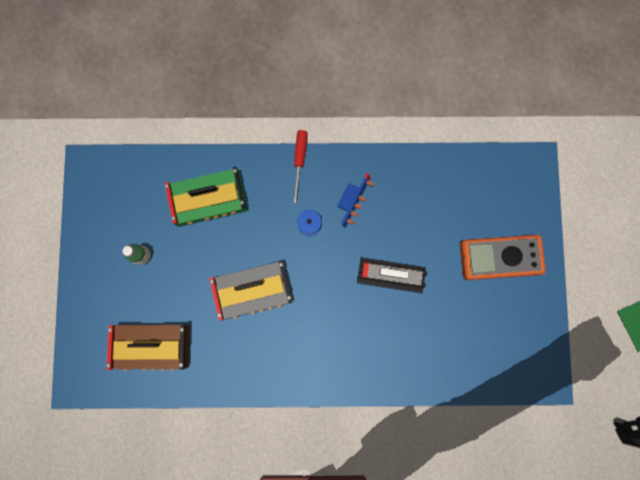

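View pics/wrist0.png

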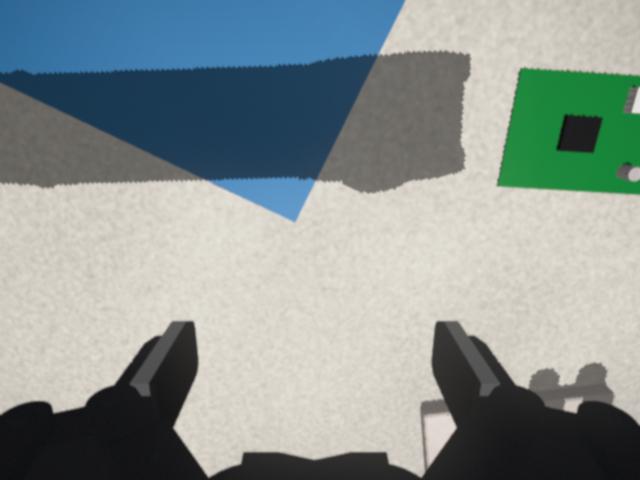

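```bash
cat > h.py <<'E'
import numpy as np, cv2
from scipy.spatial.transform import Rotation as R
def cloud(cal,d):
    v,u=np.mgrid[0:480,0:640]; m=cal['mtx']
    P=np.stack([(u-m[0,2])/m[0,0]*d,-(v-m[1,2])/m[1,1]*d,-d],-1)
    return P@R.from_quat(cal['rotation']).as_matrix().T+cal['origin']
def ray(cal,uv,z):
    m=cal['mtx'];uv=np.atleast_2d(np.asarray(uv,float))
    D=np.stack([(uv[:,0]-m[0,2])/m[0,0],-(uv[:,1]-m[1,2])/m[1,1],-np.ones(len(uv))],-1)@R.from_quat(cal['rotation']).as_matrix().T
    o=np.asarray(cal['origin']); return o+D*((z-o[2])/D[:,2])[:,None]
def proj(cal,P):
    p=(np.atleast_2d(P)-cal['origin'])@R.from_quat(cal['rotation']).as_matrix(); m=cal['mtx']
    return np.stack([m[0,0]*p[:,0]/-p[:,2]+m[0,2],m[1,1]*-p[:,1]/-p[:,2]+m[1,2]],-1)
E
python3 - <<'E'
from h import *
from rig import arm
for n,bb,bc in (("top",(200,250,300,330),(345,245,435,300)),("scene",(295,185,355,245),(235,255,305,312))):
    p=cv2.imread(f"pics/{n}0.png");d=np.load(f"pics/{n}0.npy");cal=arm.calibration(n)
    C=cloud(cal,d)
    for nm,b in(("blk",bb),("crd",bc)):
        x0,y0,x1,y1=b
        cv2.imwrite(f"pics/{n}_{nm}.png",cv2.resize(p[y0:y1,x0:x1],None,fx=7 if nm=="blk" else 8,fy=7 if nm=="blk" else 8,interpolation=cv2.INTER_CUBIC))
        c=C[y0:y1,x0:x1].reshape(-1,3); print(n,nm,"z hist",np.histogram(c[:,2],bins=np.arange(-.01,.11,.005))[0])
        for lo,hi in((.03,.1),(.033,.039),(.045,.053),(.072,.09),(.055,.072)):
            q=c[(c[:,2]>lo)&(c[:,2]<hi)]
            if len(q)>8:
                r=cv2.minAreaRect((q[:,:2]*1000).astype(np.float32)); print(lo,hi,len(q),np.round(q.mean(0)*1000,1),r)
E
```

```text
top blk z hist [  15 1209 3078  335    6   11   24   34  416 1197  220  753  507   31
    9    6    6   45   64    0    0    0    0]
0.03 0.1 3254 [517.2 133.4  43.7] ((516.775146484375, 132.8812255859375), (97.39913940429688, 163.6001739501953), 13.581789016723633)
0.033 0.039 1340 [518.3 132.1  36.3] ((518.2371215820312, 132.87001037597656), (94.22818756103516, 162.545166015625), 13.625226974487305)
0.045 0.053 1150 [514.3 134.3  49.1] ((517.8970947265625, 133.72308349609375), (93.8585205078125, 162.49107360839844), 13.579623222351074)
0.072 0.09 112 [526.1 135.2  80.2] ((526.1842651367188, 135.24545288085938), (8.057977676391602, 59.446014404296875), 13.958294868469238)
0.055 0.072 49 [524.6 136.2  59.8] ((519.5181884765625, 132.8601837158203), (82.13819885253906, 162.73974609375), 16.46973419189453)
top crd z hist [  12  890 2223  645   78   15   14  112  285  415   36    9    5   10
   65  108    9    0    0    0    0    0    0]
0.03 0.1 942 [ 550.9 -176.3   42. ] ((551.1830444335938, -178.55145263671875), (148.72523498535156, 36.26694869995117), 80.86943817138672)
0.033 0.039 5
[... 1229 characters left out ...]
62)
scene crd z hist [   1  736 1864  280   91   81   84  127  184  258   36   34   32   36
   56   76    0    0    0    0    0    0    0]
0.03 0.1 712 [ 557.4 -184.5   43.5] ((554.8224487304688, -180.5531463623047), (149.09051513671875, 37.93907928466797), 80.75985717773438)
0.033 0.039 331 [ 556.3 -184.9   36. ] ((554.3818969726562, -176.71322631835938), (131.8783416748047, 35.557857513427734), 80.89183807373047)
0.045 0.053 54 [ 558.4 -183.6   49.1] ((559.2334594726562, -180.6020050048828), (61.627967834472656, 10.834545135498047), 72.7076644897461)
0.055 0.072 168 [ 555.8 -180.6   63.5] ((554.2954711914062, -178.30020141601562), (61.22935485839844, 16.840972900390625), 82.26781463623047)
```

View pics/top_blk.png

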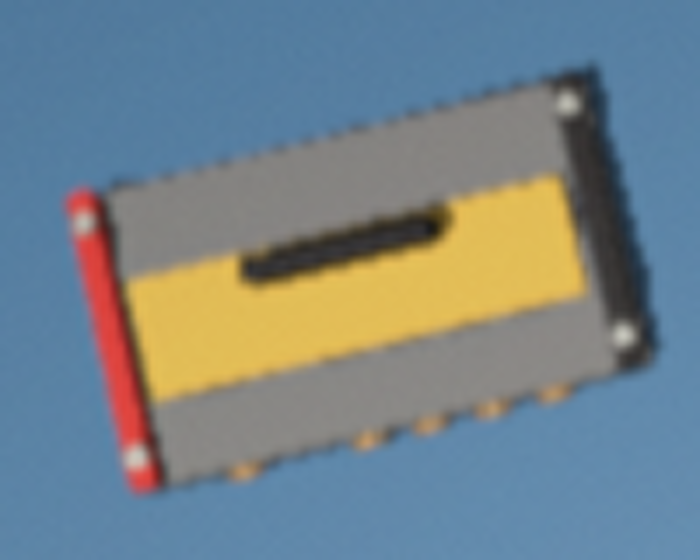

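View pics/top_crd.png

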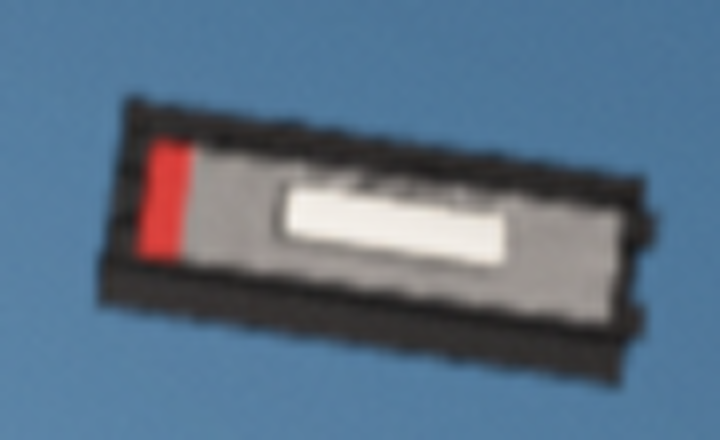

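View pics/scene_blk.png

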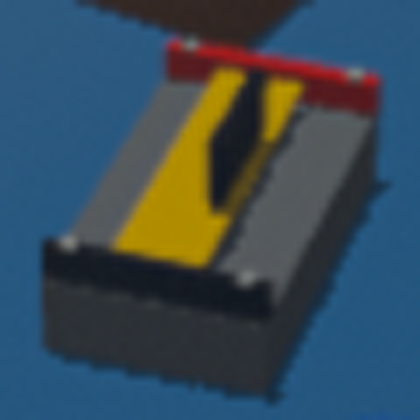

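move_arm:
  deltas:
    - [[20, 34, 0], [0, 0, 0.1], 1]
    - [[40, 68, 0], [0, 0, 0.2], 1]
    - [[60, 102, 0], [0, 0, 0.3], 1]
    - [[80, 136, 0], [0, 0, 0.4], 1]
    - [[100, 170, 0], [0, 0, 0.5], 1]

```text
time: 0.57
tool_pos: [0.3882, -0.4107, 0.2304]
tcp_rot: [0.886, 0.463, -0.0, -0.001]
force: [-0.1, 0.2, -0.0]
grip_width: 1.002
```

move_arm:
  deltas:
    - [[20, 34, 0], [0, 0, 0.1], 0.6]
    - [[40, 68, 0], [0, 0, 0.2], 0.6]
    - [[60, 102, 0], [0, 0, 0.3], 0.6]
    - [[75, 136, 0], [0, 0, 0.4], 0.6]
    - [[85, 172, 0], [0, 0, 0.45], 0.6]

```text
time: 0.98
tool_pos: [0.4741, -0.2368, 0.2302]
tcp_rot: [0.758, 0.652, -0.0, -0.001]
force: [0.4, -0.0, 0.6]
grip_width: 0.598
```

```bash
python3 - <<'E'
from h import *
from rig import arm
s=arm.sense(); print(s['time'],s['tool_pos'],s['tcp_rot'],s['grip_width'])
M=R.from_quat(s['tcp_rot']).as_matrix(); print(np.degrees(np.arctan2(M[1,1],M[0,1])))
E
```

```text
0.9833 [ 0.47413205 -0.23675091  0.23023122] [ 7.58421015e-01  6.51764576e-01 -4.79764945e-04 -5.19955084e-04] 0.5975889484801751
-8.650425644174826
```

move_arm:
  deltas:
    - [[8, 40, 0], [0, 0, 0.08], 0.4]
    - [[16, 80, 0], [0, 0, 0.16], 0.4]
    - [[24, 120, 0], [0, 0, 0.24], 0.4]
    - [[32, 160, 0], [0, 0, 0.32], 0.4]
    - [[40, 200, 0], [0, 0, 0.388], 0.4]

```text
time: 1.4
tool_pos: [0.5139, -0.0348, 0.2303]
tcp_rot: [0.617, 0.787, -0.001, -0.0]
force: [0.5, -0.6, 0.4]
grip_width: 0.402
```

```bash
python3 - <<'E'
from h import *
from rig import arm
s=arm.sense(); print(s['time'],s['tool_pos'],s['grip_width'])
M=R.from_quat(s['tcp_rot']).as_matrix(); print(np.degrees(np.arctan2(M[1,1],M[0,1])))
cal=arm.calibration("wrist"); p,d=arm.read_camera("wrist"); cv2.imwrite("pics/w1.png",p)
c=cloud(cal,d).reshape(-1,3); print(arm.calibration('wrist')['origin'])
for lo,hi in((.033,.039),(.045,.053),(.072,.09)):
  q=c[(c[:,2]>lo)&(c[:,2]<hi)&(c[:,1]<.23)&(c[:,1]>.04)&(c[:,0]>.44)]
  if len(q)>8: print(lo,len(q),q.mean(0),cv2.minAreaRect((q[:,:2]*1000).astype(np.float32)))
E
```

```text
1.4 [ 0.51393246 -0.0348143   0.23027466] 0.4019999191568181
13.810580212791923
[0.4940063  0.05134679 0.37327059]
0.033 7774 [0.53663497 0.09686384 0.03582543] ((598.794189453125, 106.9078369140625), (245.4057159423828, 73.87054443359375), 13.89055347442627)
0.045 5903 [0.52860517 0.08472811 0.04862277] ((594.5250854492188, 104.76915740966797), (235.68472290039062, 70.44493865966797), 13.846170425415039)
0.072 335 [0.52825698 0.11069546 0.0786411 ] ((528.6453247070312, 111.68041229248047), (8.17976188659668, 14.114840507507324), 13.294031143188477)
```

View pics/w1.png

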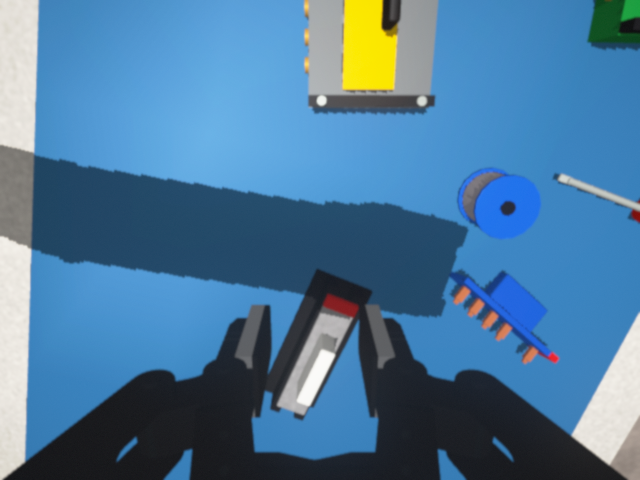

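move_arm:
  deltas:
    - [[3, 40, -15], [0, 0, 0], 0.5]
    - [[6, 78, -35], [0, 0, 0], 0.5]
    - [[8, 116, -60], [0, 0, 0], 0.5]
    - [[10, 150, -80], [0, 0, 0], 0.5]
    - [[11, 170, -100], [0, 0, 0], 0.5]

```text
time: 1.87
tool_pos: [0.5264, 0.1462, 0.1314]
tcp_rot: [0.611, 0.791, 0.002, -0.0]
force: [0.7, -0.3, -0.6]
grip_width: 0.499
```

```bash
python3 - <<'E'
from h import *
from rig import arm
s=arm.sense(); print(s['time'],s['tool_pos'],s['grip_width'],s['force'])
M=R.from_quat(s['tcp_rot']).as_matrix(); print(np.degrees(np.arctan2(M[1,1],M[0,1])))
cal=arm.calibration("wrist"); p,d=arm.read_camera("wrist"); cv2.imwrite("pics/w2.png",p); np.save("pics/w2.npy",d)
c=cloud(cal,d).reshape(-1,3)
for lo,hi in((.033,.039),(.045,.053),(.072,.09)):
  q=c[(c[:,2]>lo)&(c[:,2]<hi)&(c[:,1]<.23)&(c[:,1]>.04)&(c[:,0]>.44)&(c[:,0]<.6)]
  if len(q)>8: print(lo,len(q),q.mean(0),cv2.minAreaRect((q[:,:2]*1000).astype(np.float32)))
E
```

```text
1.8667 [0.52639824 0.14615343 0.13140913] 0.49864467348202174 [ 0.74160782 -0.30617592 -0.6401248 ]
14.607944380357933
0.033 18329 [0.51722331 0.14750195 0.0358953 ] ((513.9318237304688, 136.08297729492188), (94.5360107421875, 156.02549743652344), 13.685430526733398)
0.045 16656 [0.51078049 0.14292312 0.04859475] ((515.1708374023438, 131.80471801757812), (94.21983337402344, 162.97735595703125), 13.691362380981445)
0.072 1627 [0.52277358 0.13717659 0.07946751] ((523.5106811523438, 134.64666748046875), (7.836419105529785, 60.241329193115234), 14.145586013793945)
```

View pics/w2.png

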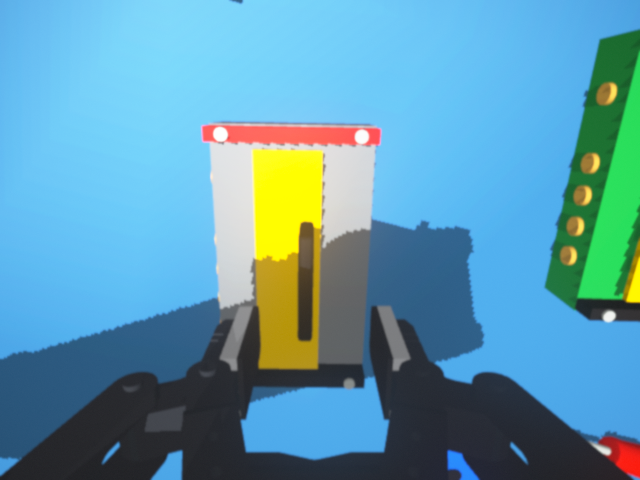

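move_arm:
  deltas:
    - [[-1, -6, -15], [0, 0, -0.014], 0.5]
    - [[-2, -11, -40], [0, 0, -0.014], 0.5]
    - [[-2, -11, -60], [0, 0, -0.014], 0.5]
    - [[-2, -11, -75], [0, 0, -0.014], 0.4]
    - [[-2, -11, -76], [0, 0, -0.014], 0.0]
  newtons: 30

```text
time: 2.33
tool_pos: [0.5202, 0.1407, 0.0483]
tcp_rot: [0.615, 0.789, 0.0, -0.004]
force: [0.8, 0.7, 1.3]
grip_width: 0.271
```

move_arm:
  deltas:
    - [[0, 0, 0], [0, 0, 0], 0]
    - [[0, 0, 0], [0, 0, 0], 0]
    - [[0, 0, 0], [0, 0, 0], 0]
    - [[0, 0, 0], [0, 0, 0], 0]
    - [[0, 0, 0], [0, 0, 0], 0]

```text
time: 2.75
tool_pos: [0.5204, 0.1408, 0.0485]
tcp_rot: [0.615, 0.789, 0.001, -0.004]
force: [1.4, 1.9, -0.4]
grip_width: 0.087
```

```bash
cat >> h.py <<'E'
def st():
    from rig import arm
    s=arm.sense(); M=R.from_quat(s['tcp_rot']).as_matrix()
    print('t',round(s['time'],2),'tcp',np.round(s['tool_pos']*1000,2),'yawY',round(np.degrees(np.arctan2(M[1,1],M[0,1])),2),'toolz',np.round(M[:,2],4),'F',np.round(s['force'],1),'M',np.round(s['moment'],2),'g',round(s['grip_width'],3))
    return s
E
python3 -c "
from h import *;st()"
```

```text
t 2.75 tcp [520.42 140.83  48.52] yawY 14.12 toolz [-0.006   0.0064 -1.    ] F [ 1.4  1.9 -0.4] M [ 0.51 -0.52 -0.24] g 0.087
```

move_arm:
  deltas:
    - [[7, 1.7, 0], [0, 0, 0], 0]
    - [[14, 3.4, 0], [0, 0, 0], 0]
    - [[21, 5.1, 0], [0, 0, 0], 0]
    - [[28, 6.8, 0], [0, 0, 0], 0]
    - [[33, 8, 0], [0, 0, 0], 0]

```text
time: 3.17
tool_pos: [0.5544, 0.1491, 0.0485]
tcp_rot: [0.615, 0.789, 0.001, -0.004]
force: [-2.6, 1.4, 3.5]
grip_width: 0.084
```

move_arm:
  deltas:
    - [[1, 0.2, 0], [0, 0, 0], 0]
    - [[2, 0.5, 0], [0, 0, 0], 0]
    - [[3, 0.7, 0], [0, 0, 0], 0]
    - [[4, 1, 0], [0, 0, 0], 0]
    - [[4, 1, 0], [0, 0, 0], 0]

```text
time: 3.58
tool_pos: [0.5585, 0.1501, 0.0485]
tcp_rot: [0.615, 0.789, 0.001, -0.004]
force: [-1.0, 0.8, 1.5]
grip_width: 0.087
```

```bash
python3 -c "
from h import *;st()"
```

```text
t 3.58 tcp [558.54 150.12  48.54] yawY 14.12 toolz [-0.0058  0.0066 -1.    ] F [-1.   0.8  1.5] M [ 0.31 -0.06 -0.31] g 0.087
```

move_arm:
  deltas:
    - [[1, 0.2, 0], [0, 0, 0], 0]
    - [[2, 0.5, 0], [0, 0, 0], 0]
    - [[3, 0.7, 0], [0, 0, 0], 0]
    - [[4, 1, 0], [0, 0, 0], 0]
    - [[4, 1, 0], [0, 0, 0], 0]

```text
time: 4.0
tool_pos: [0.5603, 0.1505, 0.0484]
tcp_rot: [0.615, 0.789, -0.001, -0.005]
force: [-13.0, -3.0, 11.7]
grip_width: 0.089
```

```bash
python3 -c "
from h import *;st()"
```

```text
t 4.0 tcp [560.3  150.53  48.36] yawY 14.13 toolz [-0.0103  0.0045 -0.9999] F [-13.   -3.   11.7] M [-0.4   2.32 -0.32] g 0.089
```

move_arm:
  deltas:
    - [[-1, -0.2, 0], [0, 0, 0], 0.1]
    - [[-1, -0.2, 0], [0, 0, 0], 0.4]
    - [[-1, -0.2, 0], [0, 0, 0], 0.4]
    - [[-1, -0.2, 20], [0, 0, 0], 0.4]
    - [[-1, -0.2, 55], [0, 0, 0], 0.5]

```text
time: 4.42
tool_pos: [0.5571, 0.149, 0.1003]
tcp_rot: [0.615, 0.789, -0.004, -0.008]
force: [0.2, 0.4, 0.6]
grip_width: 0.494
```

move_arm:
  deltas:
    - [[-10, -10, 25], [0.0, 0, 0], 0.6]
    - [[-20, -30, 55], [0, 0, 0], 0.6]
    - [[-30, -60, 80], [0, 0, 0], 0.6]
    - [[-35, -80, 90], [0, 0, 0], 0.6]
    - [[-35, -80, 90], [0, 0, 0], 0.6]

```text
time: 4.83
tool_pos: [0.5233, 0.064, 0.193]
tcp_rot: [0.617, 0.787, -0.004, -0.005]
force: [-0.1, -0.4, 0.4]
grip_width: 0.599
```

```bash
python3 - <<'E'
from h import *
from rig import arm
s=st()
cal=arm.calibration("wrist"); p,d=arm.read_camera("wrist"); cv2.imwrite("pics/w3.png",p); np.save("pics/w3.npy",d)
import pickle; pickle.dump(cal,open("pics/w3.cal","wb"))
c=cloud(cal,d).reshape(-1,3)
for lo,hi in((.033,.039),(.045,.053),(.072,.09)):
  q=c[(c[:,2]>lo)&(c[:,2]<hi)&(c[:,1]<.23)&(c[:,1]>.04)&(c[:,0]>.44)&(c[:,0]<.6)]
  if len(q)>8: print(lo,len(q),q.mean(0),cv2.minAreaRect((q[:,:2]*1000).astype(np.float32)))
E
```

```text
t 4.83 tcp [523.26  64.04 193.03] yawY 13.8 toolz [-1.230e-02  5.000e-04 -9.999e-01] F [-0.1 -0.4  0.4] M [-0.01 -0.04  0.  ] g 0.599
0.033 19778 [0.49985978 0.13476656 0.03583605] ((514.7122802734375, 131.96005249023438), (93.99964141845703, 146.9815673828125), 13.76408576965332)
0.045 13080 [0.54121707 0.13951073 0.04828856] ((519.7816162109375, 130.2281951904297), (102.26683044433594, 156.7132568359375), 13.603544235229492)
0.072 1524 [0.55954205 0.14430988 0.07897182] ((560.380859375, 143.3355712890625), (8.523448944091797, 59.381126403808594), 13.550457954406738)
```

View pics/w3.png

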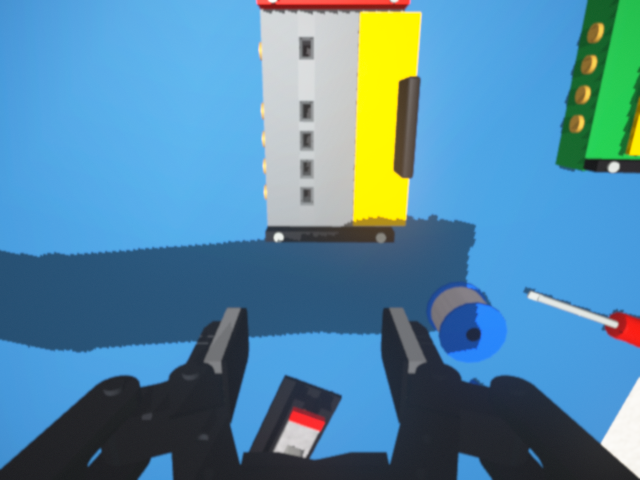

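```bash
python3 - <<'E'
from h import *
import pickle
cal=pickle.load(open("pics/w3.cal","rb")); p=cv2.imread("pics/w3.png")
g=cv2.cvtColor(p,cv2.COLOR_BGR2GRAY); 
sub=np.zeros_like(g); sub[30:215,290:322]=(g[30:215,290:322]<150)*255
n,l,stt,ce=cv2.connectedComponentsWithStats(sub)
pts=[]
for i in range(1,n):
    if stt[i,4]>60:
        x,y,w,h,a=stt[i]; c=(x+(w-1)/2,y+(h-1)/2); P=ray(cal,c,.036)[0]*1000; pts.append(P); print(stt[i],ce[i],np.round(P,1), np.round(ray(cal,ce[i],.036)[0]*1000,1))
pts=np.array(pts)[:,:2]; ys=np.array([50,10,-10,-30,-50])
A=np.polyfit(ys,pts[:,0],1),np.polyfit(ys,pts[:,1],1); print(A, 'yaw',np.degrees(np.arctan2(-A[0][0],A[1][0])))
E
```

```text
[300  37  13  21 259] [305.93436293  47.38996139] [486.5 177.3  36. ] [486.5 177.1  36. ]
[300 102  13  18 201] [305.91542289 110.35820896] [495.9 138.2  36. ] [495.8 138.3  36. ]
[301 132  11  17 185] [306.         139.91351351] [500.5 118.8  36. ] [500.5 118.9  36. ]
[301 160  11  17 180] [305.98333333 168.13333333] [505.1  99.6  36. ] [505.1  99.5  36. ]
[301 188  12  16 177] [306.15254237 195.50847458] [510.2  80.   36. ] [509.9  79.9  36. ]
(array([-2.35597072e-01,  4.98214566e+02]), array([  0.97254474, 128.61288601])) yaw 13.61746004656674
```

move_arm:
  deltas:
    - [[2, -40, 0], [0, -0.006, -0.08], 0.6]
    - [[4, -80, 0], [0, -0.012, -0.16], 0.6]
    - [[6, -120, 0], [0, -0.012, -0.24], 0.6]
    - [[8, -160, 0], [0, -0.012, -0.32], 0.6]
    - [[10, -200, 0], [0, -0.012, -0.4], 0.6]

```text
time: 5.3
tool_pos: [0.533, -0.1347, 0.1907]
tcp_rot: [0.761, 0.648, 0.001, -0.002]
force: [1.2, 0.6, -0.2]
grip_width: 0.599
```

move_arm:
  deltas:
    - [[0, -35, 0], [0, 0, 0], 0.6]
    - [[0, -70, 0], [0, 0, 0], 0.6]
    - [[1, -105, 0], [0, 0, 0], 0.6]
    - [[1, -129, 0], [0, 0, 0], 0.6]
    - [[1, -129, 0], [0, 0, 0], 0.6]

```text
time: 5.72
tool_pos: [0.5328, -0.2695, 0.1889]
tcp_rot: [0.764, 0.646, -0.0, -0.002]
force: [-0.9, 0.6, 0.0]
grip_width: 0.602
```

```bash
python3 - <<'E'
from h import *
from rig import arm
s=st()
cal=arm.calibration("wrist"); p,d=arm.read_camera("wrist"); cv2.imwrite("pics/w4.png",p); np.save("pics/w4.npy",d)
import pickle; pickle.dump(cal,open("pics/w4.cal","wb"))
c=cloud(cal,d).reshape(-1,3)
for lo,hi in((.033,.04),(.06,.075)):
  q=c[(c[:,2]>lo)&(c[:,2]<hi)&(c[:,1]<-.05)&(c[:,1]>-.28)&(c[:,0]>.5)&(c[:,0]<.6)]
  if len(q)>8: print(lo,len(q),q.mean(0),cv2.minAreaRect((q[:,:2]*1000).astype(np.float32)))
E
```

```text
t 5.72 tcp [ 532.78 -269.53  188.93] yawY -9.56 toolz [-0.003   0.0033 -1.    ] F [-0.9  0.6  0. ] M [-0.    0.02  0.03] g 0.602
0.033 5750 [ 0.54776159 -0.18252339  0.03581412] ((547.49169921875, -184.55084228515625), (118.24895477294922, 30.1021728515625), 81.10881805419922)
0.06 2393 [ 0.5485587  -0.17793158  0.06562086] ((548.2471923828125, -178.92105102539062), (59.4799919128418, 13.773658752441406), 81.05976104736328)
```

View pics/w4.png

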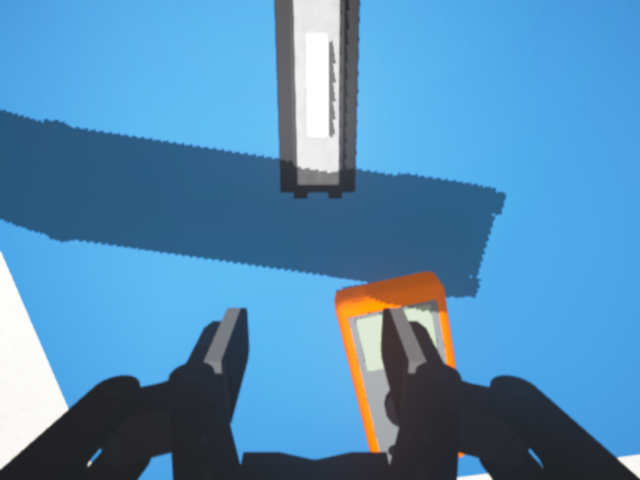

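```bash
python3 - <<'E'
from h import *
import pickle
cal=pickle.load(open("pics/w4.cal","rb")); p=cv2.imread("pics/w4.png")
m=np.zeros(p.shape[:2],np.uint8); m[10:150,295:340]=(p[10:150,295:340].min(2)>235)*255
cn=max(cv2.findContours(m,cv2.RETR_EXTERNAL,cv2.CHAIN_APPROX_NONE)[0],key=cv2.contourArea)[:,0]
print(cn.min(0),cn.max(0)); P=ray(cal,cn,.066)[:,:2]*1000
print(cv2.minAreaRect(P.astype(np.float32)))
E
```

```text
[296  26] [327 149]
((544.8370971679688, -180.37811279296875), (69.97467041015625, 18.690994262695312), 81.0152359008789)
```

move_arm:
  deltas:
    - [[5, 30, -15], [-0.003, -0.003, 0.01], 0.6]
    - [[11, 60, -35], [-0.003, -0.003, 0.01], 0.5]
    - [[15, 82, -60], [-0.003, -0.003, 0.01], 0.5]
    - [[17, 90, -80], [-0.003, -0.003, 0.01], 0.5]
    - [[17, 90, -80], [-0.003, -0.003, 0.01], 0.5]

```text
time: 6.18
tool_pos: [0.5489, -0.17, 0.1045]
tcp_rot: [0.757, 0.653, -0.0, -0.004]
force: [-1.4, 0.0, -0.8]
grip_width: 0.501
```

```bash
python3 - <<'E'
from h import *
from rig import arm
s=st()
cal=arm.calibration("wrist"); p,d=arm.read_camera("wrist"); cv2.imwrite("pics/w5.png",p)
c=cloud(cal,d).reshape(-1,3)
for lo,hi in((.033,.04),(.06,.075)):
  q=c[(c[:,2]>lo)&(c[:,2]<hi)&(c[:,1]<-.05)&(c[:,1]>-.28)&(c[:,0]>.5)&(c[:,0]<.6)]
  if len(q)>8: print(lo,len(q),q.mean(0),cv2.minAreaRect((q[:,:2]*1000).astype(np.float32)))
E
```

```text
t 6.18 tcp [ 548.89 -170.03  104.52] yawY -8.44 toolz [-0.0058  0.006  -1.    ] F [-1.4  0.  -0.8] M [-0.03  0.03 -0.03] g 0.501
0.033 8343 [ 0.55025147 -0.16666834  0.03589541] ((548.41943359375, -178.71688842773438), (130.84022521972656, 30.36142921447754), 80.99817657470703)
0.06 3168 [ 0.54900915 -0.17620395  0.06564517] ((548.759033203125, -178.73837280273438), (60.42710876464844, 13.566593170166016), 81.23355102539062)
```

View pics/w5.png

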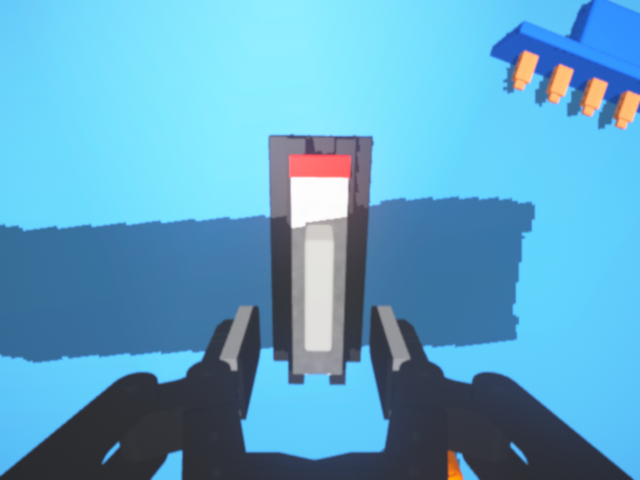

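move_arm:
  deltas:
    - [[1, -5, -10], [-0.006, -0.006, -0.008], 0.5]
    - [[1, -9, -20], [-0.006, -0.006, -0.008], 0.5]
    - [[1, -9, -30], [-0.006, -0.006, -0.008], 0.5]
    - [[1, -9, -35], [-0.006, -0.006, -0.008], 0.5]
    - [[1, -9, -35], [-0.006, -0.006, -0.008], 0.5]

```text
time: 6.65
tool_pos: [0.5497, -0.182, 0.0707]
tcp_rot: [0.761, 0.649, -0.0, 0.001]
force: [0.3, 1.2, 0.4]
grip_width: 0.502
```

```bash
python3 -c "
from h import *;st()"
```

```text
t 6.65 tcp [ 549.73 -182.03   70.74] yawY -9.07 toolz [ 3.0e-04 -1.1e-03 -1.0e+00] F [0.3 1.2 0.4] M [-0.01  0.02  0.03] g 0.502
```

move_arm:
  deltas:
    - [[0, 2, -8], [0, 0, 0], 0.5]
    - [[0, 3, -18], [0, 0, 0], 0.5]
    - [[0, 3, -26], [0, 0, 0], 0.5]
    - [[0, 3, -29], [0, 0, 0], 0.5]
    - [[0, 3, -29], [0, 0, 0], 0.5]

```text
time: 7.07
tool_pos: [0.549, -0.1788, 0.0405]
tcp_rot: [0.761, 0.649, -0.001, -0.0]
force: [0.1, 0.5, 0.4]
grip_width: 0.498
```

move_arm:
  deltas:
    - [[0, 0, 0], [0, 0, 0], 0]
    - [[0, 0, 0], [0, 0, 0], 0]
    - [[0, 0, 0], [0, 0, 0], 0]
    - [[0, 0, 0], [0, 0, 0], 0]
    - [[0, 0, 0], [0, 0, 0], 0]
  newtons: 40

```text
time: 7.48
tool_pos: [0.5492, -0.1788, 0.0408]
tcp_rot: [0.761, 0.649, -0.001, -0.0]
force: [0.4, 0.7, 1.1]
grip_width: 0.152
```

```bash
python3 - <<'E'
from h import *
st()
E
```

```text
t 7.48 tcp [ 549.2  -178.84   40.8 ] yawY -9.07 toolz [-1.e-03 -6.e-04 -1.e+00] F [0.4 0.7 1.1] M [ 0.02 -0.03  0.03] g 0.152
```

move_arm:
  deltas:
    - [[0, 0, 8], [0, 0, 0], 0]
    - [[0, 0, 22], [0, 0, 0], 0]
    - [[0, 0, 45], [0, 0, 0], 0]
    - [[0, 0, 65], [0, 0, 0], 0]
    - [[0, 0, 80], [0, 0, 0], 0]

```text
time: 7.9
tool_pos: [0.5497, -0.1789, 0.1232]
tcp_rot: [0.761, 0.649, -0.0, 0.001]
force: [0.6, -0.3, -1.5]
grip_width: 0.155
```

```bash
python3 - <<'E'
from h import *
from rig import arm
s=st()
cal=arm.calibration("wrist"); p,d=arm.read_camera("wrist"); cv2.imwrite("pics/w6.png",p); np.save("pics/w6.npy",d)
import pickle; pickle.dump(cal,open("pics/w6.cal","wb"))
E
```

```text
t 7.9 tcp [ 549.69 -178.85  123.18] yawY -9.06 toolz [ 6.e-04 -1.e-03 -1.e+00] F [ 0.6 -0.3 -1.5] M [-0.01 -0.02  0.01] g 0.155
```

View pics/w6.png

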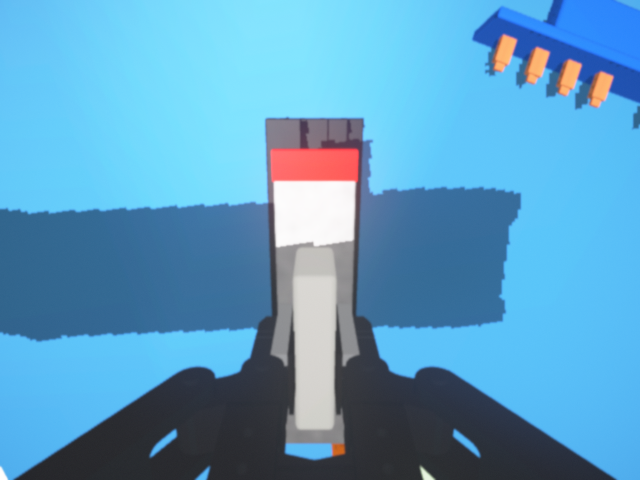

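```bash
cat >> h.py <<'E'
def comb(cal,d,p,tcp,yawdeg):
    c=cloud(cal,d); z=c[...,2]; t=np.asarray(tcp); 
    a=np.radians(yawdeg); ex=np.array([np.cos(a),np.sin(a)]); ey=np.array([-np.sin(a),np.cos(a)])
    rel=(c[...,:2]-t[:2])*1000; X=rel@ex; Y=rel@ey; Z=(z-t[2])*1000
    hsv=cv2.cvtColor(p,cv2.COLOR_BGR2HSV)
    red=(hsv[...,1]>120)&((hsv[...,0]<10)|(hsv[...,0]>170))&(abs(X)<30)&(abs(Y)<90)&(abs(Z)<40)
    fl=(abs(X)<22)&(Y<80)&(Y>32)&(Z>-12)&(Z<3)
    print('red Z med',np.median(Z[red]),'n',red.sum())
    for n,m in(('red',red),('flangeYpos',fl)):
        r=cv2.minAreaRect(np.stack([X[m],Y[m]],-1).astype(np.float32)); print(n,m.sum(),r,'Ymax',np.percentile(Y[m],99.5),'X',np.percentile(X[m],[.5,99.5]),'Zfit slope', np.polyfit(Y[m],Z[m],1),np.polyfit(X[m],Z[m],1))
E
python3 - <<'E'
from h import *
import pickle
comb(pickle.load(open("pics/w6.cal","rb")),np.load("pics/w6.npy"),cv2.imread("pics/w6.png"),[.54969,-.17885,.12318],-9.06)
E
```

```text
red Z med -4.836372469883998 n 2640
red 2640 ((-0.7873506546020508, 60.02558135986328), (11.001909255981445, 30.44512176513672), 89.6766128540039) Ymax 65.39726273008112 X [-15.83482985  14.28036777] Zfit slope [-0.06486044 -1.00654841] [ 2.43522036e-03 -4.92488608e+00]
flangeYpos 7498 ((-0.7964696884155273, 48.7340087890625), (33.451873779296875, 30.467695236206055), 89.9642562866211) Ymax 65.35671386041324 X [-15.66310038  14.14028723] Zfit slope [ 8.92597575e-04 -5.01130436e+00] [ 1.43942019e-03 -4.96590270e+00]
```

move_arm:
  deltas:
    - [[-5, 34, 0], [0, 0, 0.05], 0]
    - [[-11, 70, 0], [0, 0, 0.1], 0]
    - [[-17, 106, 0], [0, 0, 0.15], 0]
    - [[-23, 142, 0], [0, 0, 0.2], 0]
    - [[-29, 178, 0], [0, 0, 0.25], 0]

```text
time: 8.37
tool_pos: [0.5214, 0.0003, 0.126]
tcp_rot: [0.673, 0.74, 0.001, 0.002]
force: [0.5, 0.5, -0.4]
grip_width: 0.155
```

move_arm:
  deltas:
    - [[-6, 35, 0], [0, 0, 0.04], 0]
    - [[-12, 70, 0], [0, 0, 0.08], 0]
    - [[-17, 100, 0], [0, 0, 0.12], 0]
    - [[-20, 120, 0], [0, 0, 0.14], 0]
    - [[-20, 120, 0], [0, 0, 0.14], 0]

```text
time: 8.78
tool_pos: [0.5, 0.1256, 0.1264]
tcp_rot: [0.617, 0.787, 0.002, 0.002]
force: [-0.1, 0.6, -1.2]
grip_width: 0.153
```

```bash
python3 - <<'E'
from h import *
st()
E
```

```text
t 8.78 tcp [500.02 125.64 126.4 ] yawY 13.86 toolz [ 0.0052  0.001  -1.    ] F [-0.1  0.6 -1.2] M [ 0.02 -0.   -0.02] g 0.153
```

move_arm:
  deltas:
    - [[-0.8, 2.9, -8], [-0.001, 0.005, -0.0045], 0]
    - [[-0.8, 2.9, -18], [-0.001, 0.005, -0.0045], 0]
    - [[-0.8, 2.9, -26], [-0.001, 0.005, -0.0045], 0]
    - [[-0.8, 2.9, -28], [-0.001, 0.005, -0.0045], 0]
    - [[-0.8, 2.9, -28], [-0.001, 0.005, -0.0045], 0]

```text
time: 9.2
tool_pos: [0.4986, 0.1273, 0.0969]
tcp_rot: [0.619, 0.785, -0.001, -0.001]
force: [0.2, 0.3, -1.4]
grip_width: 0.153
```

```bash
python3 - <<'E'
from h import *
from rig import arm
s=st()
cal=arm.calibration("wrist"); p,d=arm.read_camera("wrist"); cv2.imwrite("pics/w7.png",p)
for n in("scene","top"):
    q,_=arm.read_camera(n); 
    x0,y0=(285,175) if n=="scene" else (200,235); cv2.imwrite(f"pics/{n}7.png",cv2.resize(q[y0:y0+90,x0:x0+110],None,fx=6,fy=6,interpolation=cv2.INTER_CUBIC))
E
```

```text
t 9.2 tcp [498.58 127.3   96.94] yawY 13.51 toolz [-2.3e-03 -5.0e-04 -1.0e+00] F [ 0.2  0.3 -1.4] M [ 0.02  0.   -0.03] g 0.153
```

View pics/w7.png

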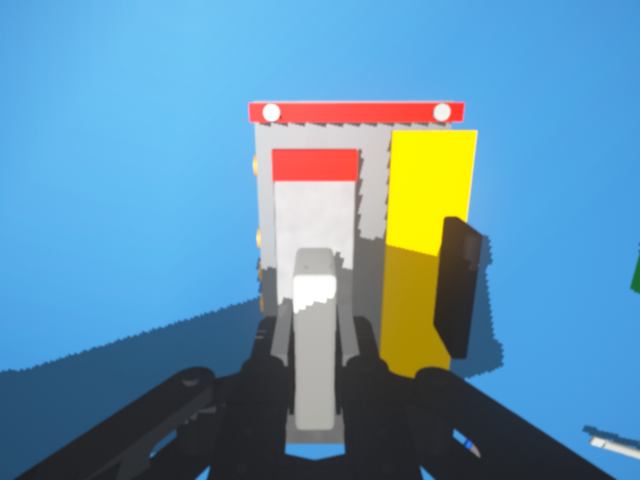

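View pics/scene7.png

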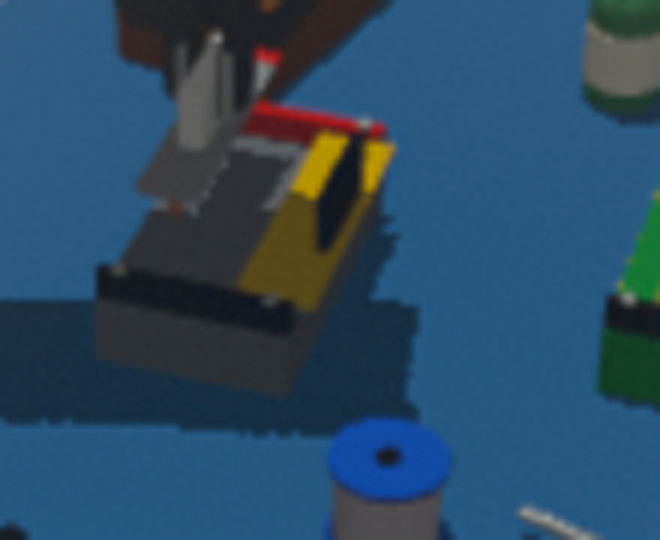

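move_arm:
  deltas:
    - [[0.6, 1.2, -4], [0, -0.002, 0.002], 0]
    - [[0.6, 1.2, -12], [0, -0.002, 0.002], 0]
    - [[0.6, 1.2, -20], [0, -0.002, 0.002], 0]
    - [[0.6, 1.2, -27], [0, -0.002, 0.002], 0]
    - [[0.6, 1.2, -27], [0, -0.002, 0.002], 0]

```text
time: 9.77
tool_pos: [0.4989, 0.1289, 0.0695]
tcp_rot: [0.618, 0.786, -0.0, -0.0]
force: [-0.6, 0.6, -0.4]
grip_width: 0.152
```

move_arm:
  deltas:
    - [[0, 0, 0], [0, 0, 0], 0]
    - [[0, 0, 0], [0, 0, 0], 0]
    - [[0, 0, 0], [0, 0, 0], 0]
    - [[0, 0, 0], [0, 0, 0], 0]
    - [[0, 0, 0], [0, 0, 0], 0]

```text
time: 10.18
tool_pos: [0.4991, 0.129, 0.0698]
tcp_rot: [0.618, 0.786, -0.0, 0.0]
force: [-0.9, 0.3, -1.9]
grip_width: 0.157
```

```bash
python3 - <<'E'
from h import *
from rig import arm
s=st(); M=R.from_quat(s['tcp_rot']).as_matrix()
cal=arm.calibration("wrist"); p,d=arm.read_camera("wrist"); cv2.imwrite("pics/w8.png",p)
a=np.degrees(np.arctan2(M[1,1],M[0,1])); comb(cal,d,p,s['tool_pos'],a)
t=s['tool_pos'][:2]*1000; u=np.array([.9719,.2354]); v=np.array([-.2354,.9719]); print('u,v',t@u,t@v)
E
```

```text
t 10.18 tcp [499.11 128.98  69.83] yawY 13.67 toolz [ 1.e-04 -4.e-04 -1.e+00] F [-0.9  0.3 -1.9] M [ 0.03  0.01 -0.02] g 0.157
red Z med -18.024562972582064 n 5809
red 5809 ((0.0064258575439453125, 66.47224426269531), (59.994083404541016, 27.23076057434082), 0.03207473084330559) Ymax 80.0952130037802 X [-29.51927377  29.52049329] Zfit slope [-0.78456475 41.62555424] [ -0.07384694 -12.45228027]
flangeYpos 7593 ((-1.1438312530517578, 48.91376495361328), (33.81785583496094, 30.565080642700195), 89.96229553222656) Ymax 65.7169752087657 X [-16.06851806  13.73930106] Zfit slope [ 4.83801670e-04 -4.99231623e+00] [ 1.51952178e-03 -4.96644585e+00]
u,v 515.4467848935325 7.868034067647971
```

View pics/w8.png

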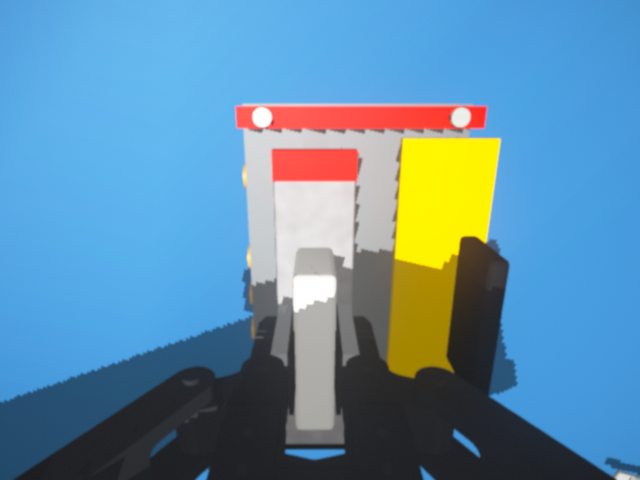

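```bash
python3 - <<'E'
from h import *
from rig import arm
s=st(); cal=arm.calibration("wrist"); p,d=arm.read_camera("wrist")
c=cloud(cal,d); a=np.radians(13.65); ex=np.array([np.cos(a),np.sin(a)]); ey=np.array([-np.sin(a),np.cos(a)])
rel=(c[...,:2]-s['tool_pos'][:2])*1000; X=rel@ex; Y=rel@ey; Z=c[...,2]*1000
hsv=cv2.cvtColor(p,cv2.COLOR_BGR2HSV)
red=(hsv[...,1]>120)&((hsv[...,0]<10)|(hsv[...,0]>170))
for n,m in (('railtop',red&(Z>48)&(Z<53)&(Y>65)),('combred',red&(Z>60)&(Z<70)),('plate',(Z>46)&(Z<50)&(X>10)&(Y<71)&(Y>0)),('tab',(Z>77)&(Z<82)&(X>50)&(X<75))):
    print(n,m.sum(),np.round(cv2.minAreaRect(np.stack([X[m],Y[m]],-1).astype(np.float32))[0:2],2),np.round(np.percentile(X[m],[0,1,99,100]),1),np.round(np.percentile(Y[m],[0,1,99,100]),1),np.median(Z[m]))
E
```

```text
t 10.23 tcp [499.1  128.95  69.77] yawY 13.66 toolz [ 0.e+00 -3.e-04 -1.e+00] F [-0.7  0.1 -1. ] M [ 0.04  0.02 -0.01] g 0.151
railtop 4789 [[16.32 76.48]
 [94.07  8.  ]] [-30.7 -29.8  62.3  63.4] [72.5 72.5 80.5 80.5] 50.81272570751974
combred 2674 [[-1.12 60.35]
 [30.34 10.96]] [-16.3 -15.8  13.6  14. ] [54.9 55.1 65.7 65.8] 65.02772728790077
plate 13163 [[52.28 34.3 ]
 [68.7  38.78]] [32.9 33.3 70.7 71.7] [ 0.   1.  68.  68.6] 47.80518225381594
tab 2940 [[62.93  1.9 ]
 [ 8.63 55.96]] [58.6 58.9 66.7 67.3] [-26.1 -23.4  29.3  29.9] 79.52886438246671
```

move_arm:
  deltas:
    - [[0.5, -0.7, 0], [0, 0, 0], 0]
    - [[0.5, -0.7, -2], [0, 0, 0], 0]
    - [[0.5, -0.7, -4], [0, 0, 0], 0]
    - [[0.5, -0.7, -6], [0, 0, 0], 0]
    - [[0.5, -0.7, -6], [0, 0, 0], 0]

```text
time: 10.7
tool_pos: [0.4992, 0.1281, 0.0632]
tcp_rot: [0.618, 0.786, -0.0, -0.0]
force: [-0.7, 0.3, -2.0]
grip_width: 0.156
```

```bash
python3 -c "
from h import *;st()"
```

```text
t 10.7 tcp [499.22 128.11  63.17] yawY 13.67 toolz [-8.e-04 -5.e-04 -1.e+00] F [-0.7  0.3 -2. ] M [0.02 0.02 0.03] g 0.156
```

move_arm:
  deltas:
    - [[0.2, 0, -1], [0, 0, 0], 0]
    - [[0.2, 0, -2], [0, 0, 0], 0]
    - [[0.2, 0, -3], [0, 0, 0], 0]
    - [[0.2, 0, -4], [0, 0, 0], 0]
    - [[0.2, 0, -4], [0, 0, 0], 0]

```text
time: 11.12
tool_pos: [0.4993, 0.1281, 0.059]
tcp_rot: [0.618, 0.786, -0.001, -0.0]
force: [-0.1, 0.3, -2.0]
grip_width: 0.157
```

move_arm:
  deltas:
    - [[0, 0, -1], [0, 0, 0], 0]
    - [[0, 0, -2], [0, 0, 0], 0]
    - [[0, 0, -3], [0, 0, 0], 0]
    - [[0, 0, -4], [0, 0, 0], 0]
    - [[0, 0, -4], [0, 0, 0], 0]

```text
time: 11.53
tool_pos: [0.4992, 0.1281, 0.0547]
tcp_rot: [0.618, 0.786, -0.001, -0.0]
force: [-0.1, -0.7, -1.1]
grip_width: 0.153
```

```bash
python3 -c "
from h import *;st()"
```

```text
t 11.53 tcp [499.16 128.05  54.72] yawY 13.67 toolz [-1.4e-03 -6.0e-04 -1.0e+00] F [-0.1 -0.7 -1.1] M [ 0.03  0.04 -0.01] g 0.153
```

move_arm:
  deltas:
    - [[0, 0, -1], [0, 0, 0], 0]
    - [[0, 0, -2.5], [0, 0, 0], 0]
    - [[0, 0, -4], [0, 0, 0], 0]
    - [[0, 0, -5.5], [0, 0, 0], 0]
    - [[0, 0, -5.5], [0, 0, 0], 0]

```text
time: 11.95
tool_pos: [0.4989, 0.128, 0.0488]
tcp_rot: [0.618, 0.786, -0.001, -0.001]
force: [-0.6, -0.1, -1.4]
grip_width: 0.152
```

move_arm:
  deltas:
    - [[0, 0, -0.5], [0, 0, 0], 0]
    - [[0, 0, -1], [0, 0, 0], 0]
    - [[0, 0, -1.5], [0, 0, 0], 0]
    - [[0, 0, -2], [0, 0, 0], 0]
    - [[0, 0, -2], [0, 0, 0], 0]

```text
time: 12.37
tool_pos: [0.499, 0.128, 0.0468]
tcp_rot: [0.618, 0.786, -0.001, -0.001]
force: [-0.8, -0.8, -1.9]
grip_width: 0.156
```

```bash
python3 -c "
from h import *;st()"
```

```text
t 12.37 tcp [498.97 127.99  46.85] yawY 13.67 toolz [-1.9e-03 -7.0e-04 -1.0e+00] F [-0.8 -0.8 -1.9] M [ 0.05 -0.01 -0.03] g 0.156
```

Still weight-bearing; press on gently a bit.

move_arm:
  deltas:
    - [[0, 0, -0.3], [0, 0, 0], 0]
    - [[0, 0, -0.6], [0, 0, 0], 0]
    - [[0, 0, -0.9], [0, 0, 0], 0]
    - [[0, 0, -1.0], [0, 0, 0], 0]
    - [[0, 0, -1.0], [0, 0, 0], 0]

```text
time: 12.78
tool_pos: [0.499, 0.128, 0.0468]
tcp_rot: [0.618, 0.786, -0.001, -0.0]
force: [-5.2, -2.8, 12.3]
grip_width: 0.157
```

```bash
python3 - <<'E'
from h import *
from rig import arm
s=st(); cal=arm.calibration("wrist"); p,d=arm.read_camera("wrist"); cv2.imwrite("pics/w9.png",p)
comb(cal,d,p,s['tool_pos'],13.66)
E
```

```text
t 12.78 tcp [499.01 128.01  46.76] yawY 13.67 toolz [-0.0017 -0.0012 -1.    ] F [-5.2 -2.8 12.3] M [-0.34  1.15  0.02] g 0.157
red Z med 3.457238786245181 n 7133
red 7133 ((0.013050079345703125, 68.03617858886719), (59.983543395996094, 26.509584426879883), 0.07185914367437363) Ymax 81.28381931108926 X [-29.62523646  29.54325475] Zfit slope [  0.47325237 -33.14361984] [0.03281444 0.42626595]
flangeYpos 12829 ((0.0021190643310546875, 55.884056091308594), (47.76124954223633, 43.99542236328125), 89.99747467041016) Ymax 76.67253268433643 X [-21.78507203  21.78926558] Zfit slope [-0.06815635 -3.57770274] [-0.02576839 -7.21536043]
```

move_arm:
  deltas:
    - [[0, 0, 0], [0, 0, 0], 0.15]
    - [[0, 0, 0], [0, 0, 0], 0.3]
    - [[0, 0, 0], [0, 0, 0], 0.3]
    - [[0, 0, 8], [0, 0, 0], 0.3]
    - [[0, 0, 25], [0, 0, 0], 0.3]

```text
time: 13.25
tool_pos: [0.4977, 0.1276, 0.0707]
tcp_rot: [0.618, 0.786, -0.002, -0.002]
force: [0.1, 0.8, 0.2]
grip_width: 0.297
```

move_arm:
  deltas:
    - [[0, -5, 20], [0, 0, 0], 0.3]
    - [[0, -20, 50], [0, 0, 0], 0.3]
    - [[5, -45, 80], [0, 0, 0], 0.3]
    - [[10, -70, 100], [0, 0, 0], 0.3]
    - [[10, -70, 100], [0, 0, 0], 0.3]

```text
time: 13.67
tool_pos: [0.5109, 0.0527, 0.1755]
tcp_rot: [0.62, 0.784, -0.001, 0.002]
force: [-0.4, -0.2, 0.0]
grip_width: 0.299
```

```bash
python3 - <<'E'
from h import *
from rig import arm
s=st(); cal=arm.calibration("wrist"); p,d=arm.read_camera("wrist"); cv2.imwrite("pics/w10.png",p)
c=cloud(cal,d)*1000; X=(c[...,:2]-[498.2,128.6])@[.9719,.2354]; Y=(c[...,:2]-[498.2,128.6])@[-.2354,.9719]; Z=c[...,2]
for n,m in (('flange',(abs(X)<14)&(abs(Y)<64)&(Z<46)&(Z>30)&(abs(X)>9)),('grip',(abs(X)<10)&(abs(Y)<36)&(Z>60)),('block',(X<-17)&(X>-28)&(abs(Y)<70))):
    A=np.c_[X[m],Y[m],np.ones(m.sum())]; print(n,m.sum(),'Z=a x+b y+c',np.round(np.linalg.lstsq(A,Z[m],rcond=None)[0],4),np.median(Z[m]),np.round(cv2.minAreaRect(np.stack([X[m],Y[m]],-1).astype(np.float32))[:3][0],2))
E
```

```text
t 13.67 tcp [510.92  52.75 175.51] yawY 13.35 toolz [ 0.0019 -0.0034 -1.    ] F [-0.4 -0.2  0. ] M [-0.06 -0.07  0.05] g 0.299
flange 3267 Z=a x+b y+c [-6.00000e-04 -1.00000e-04  4.18521e+01] 41.8565106992197 [ 0.01 -0.11]
grip 3833 Z=a x+b y+c [-16.7402   0.4271 110.3535] 72.16610872914913 [-0.43 -0.79]
block 10409 Z=a x+b y+c [-0.3525 -1.9656 80.8322] 221.49232960986146 [-22.5   -2.57]
```

View pics/w10.png

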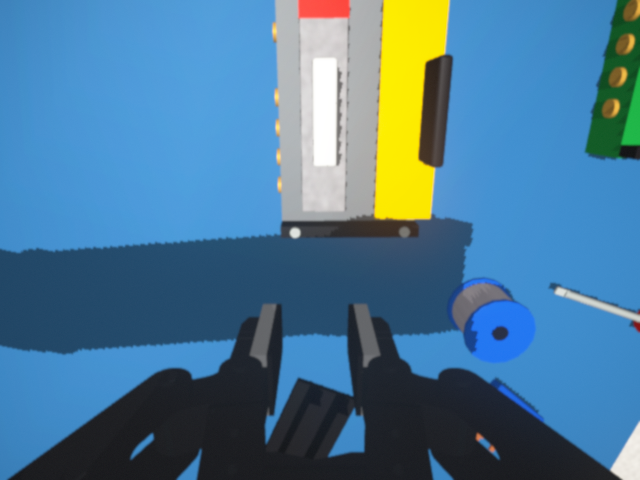

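move_arm:
  deltas:
    - [[15, 25, -10], [0, 0, 0.004], 0.5]
    - [[30, 55, -30], [0, 0, 0.004], 0.5]
    - [[45, 80, -50], [0, 0, 0.004], 0.5]
    - [[51, 90, -65], [0, 0, 0.004], 0.5]
    - [[51, 90, -65], [0, 0, 0.004], 0.5]

```text
time: 14.13
tool_pos: [0.5586, 0.1489, 0.1047]
tcp_rot: [0.616, 0.788, -0.002, -0.002]
force: [-0.6, -1.2, 0.1]
grip_width: 0.501
```

```bash
python3 -c "
from h import *;st()"
```

```text
t 14.13 tcp [558.59 148.91 104.66] yawY 13.92 toolz [-6.e-03 -6.e-04 -1.e+00] F [-0.6 -1.2  0.1] M [-0.04  0.12  0.02] g 0.501
```

move_arm:
  deltas:
    - [[2, -3, -8], [0, -0.006, -0.004], 0.5]
    - [[3, -5, -22], [0, -0.006, -0.004], 0.5]
    - [[3, -5, -36], [0, -0.006, -0.004], 0.5]
    - [[3, -5, -48], [0, -0.006, -0.004], 0.5]
    - [[3, -5, -48], [0, -0.006, -0.004], 0.5]

```text
time: 14.55
tool_pos: [0.5598, 0.1423, 0.0537]
tcp_rot: [0.618, 0.786, -0.002, -0.001]
force: [-0.1, 0.4, -1.1]
grip_width: 0.499
```

move_arm:
  deltas:
    - [[0, 0, 0], [0, 0, 0], 0]
    - [[0, 0, 0], [0, 0, 0], 0]
    - [[0, 0, 0], [0, 0, 0], 0]
    - [[0, 0, 0], [0, 0, 0], 0]
    - [[0, 0, 0], [0, 0, 0], 0]
  newtons: 30

```text
time: 14.97
tool_pos: [0.5603, 0.1422, 0.0542]
tcp_rot: [0.618, 0.786, -0.002, -0.001]
force: [0.9, -0.6, -0.2]
grip_width: 0.083
```

```bash
python3 -c "
from h import *;st()"
```

```text
t 14.97 tcp [560.27 142.25  54.24] yawY 13.61 toolz [-0.0028 -0.0019 -1.    ] F [ 0.9 -0.6 -0.2] M [-0.13 -0.15  0.04] g 0.083
```

move_arm:
  deltas:
    - [[-5, -1.2, 0], [0, 0, 0], 0]
    - [[-10, -2.4, 0], [0, 0, 0], 0]
    - [[-15, -3.6, 0], [0, 0, 0], 0]
    - [[-20, -4.8, 0], [0, 0, 0], 0]
    - [[-22, -5.3, 0], [0, 0, 0], 0]

```text
time: 15.38
tool_pos: [0.5374, 0.1367, 0.0543]
tcp_rot: [0.618, 0.786, -0.002, -0.0]
force: [1.8, 0.0, -4.5]
grip_width: 0.088
```

move_arm:
  deltas:
    - [[-0.5, -0.1, 0], [0, 0, 0], 0]
    - [[-1, -0.2, 0], [0, 0, 0], 0]
    - [[-1.5, -0.4, 0], [0, 0, 0], 0]
    - [[-2, -0.5, 0], [0, 0, 0], 0]
    - [[-2, -0.5, 0], [0, 0, 0], 0]

```text
time: 15.8
tool_pos: [0.5354, 0.1362, 0.0543]
tcp_rot: [0.618, 0.786, -0.002, -0.001]
force: [1.7, 0.4, -3.5]
grip_width: 0.085
```

```bash
python3 -c "
from h import *;st()"
```

```text
t 15.8 tcp [535.42 136.19  54.26] yawY 13.61 toolz [-0.003  -0.0022 -1.    ] F [ 1.7  0.4 -3.5] M [-0.01 -0.36  0.03] g 0.085
```

move_arm:
  deltas:
    - [[-0.4, -0.1, 0], [0, 0, 0], 0]
    - [[-0.8, -0.2, 0], [0, 0, 0], 0]
    - [[-1.2, -0.3, 0], [0, 0, 0], 0]
    - [[-1.6, -0.4, 0], [0, 0, 0], 0]
    - [[-1.6, -0.4, 0], [0, 0, 0], 0]

```text
time: 16.22
tool_pos: [0.5347, 0.136, 0.0543]
tcp_rot: [0.618, 0.786, -0.001, -0.0]
force: [6.2, 0.7, -8.7]
grip_width: 0.086
```

```bash
python3 -c "
from h import *;st()"
```

```text
t 16.22 tcp [534.7  136.    54.32] yawY 13.61 toolz [-0.0013 -0.0014 -1.    ] F [ 6.2  0.7 -8.7] M [ 0.3  -1.47 -0.02] g 0.086
```

move_arm:
  deltas:
    - [[-0.5, -0.1, 0], [0, 0, 0], 0]
    - [[-1, -0.2, 0], [0, 0, 0], 0]
    - [[-1.5, -0.4, 0], [0, 0, 0], 0]
    - [[-1.5, -0.4, 0], [0, 0, 0], 0]
    - [[-1.5, -0.4, 0], [0, 0, 0], 0]

```text
time: 16.63
tool_pos: [0.5347, 0.1361, 0.0544]
tcp_rot: [0.618, 0.786, 0.0, 0.001]
force: [10.7, 2.7, -12.1]
grip_width: 0.087
```

```bash
python3 -c "
from h import *;st()"
```

```text
t 16.63 tcp [534.65 136.05  54.37] yawY 13.61 toolz [ 0.0016 -0.     -1.    ] F [ 10.7   2.7 -12.1] M [ 0.48 -2.12  0.  ] g 0.087
```

move_arm:
  deltas:
    - [[0.5, 0.1, 0], [0, 0, 0], 0.1]
    - [[0.5, 0.1, 0], [0, 0, 0], 0.22]
    - [[0.5, 0.1, 0], [0, 0, 0], 0.22]
    - [[0.5, 0.1, 0], [0, 0, 0], 0.22]
    - [[0.5, 0.1, 15], [0, 0, 0], 0.22]

```text
time: 17.05
tool_pos: [0.5333, 0.1356, 0.0673]
tcp_rot: [0.618, 0.786, -0.001, -0.001]
force: [-0.7, -0.5, 0.3]
grip_width: 0.221
```

move_arm:
  deltas:
    - [[0, 0, 20], [0, 0, 0], 0.22]
    - [[0, 0, 50], [0, 0, 0], 0.22]
    - [[0, -25, 80], [0, 0, 0], 0.22]
    - [[0, -55, 110], [0, 0, 0], 0.22]
    - [[0, -85, 115], [0, 0, 0], 0.22]

```text
time: 17.47
tool_pos: [0.5351, 0.0512, 0.1876]
tcp_rot: [0.617, 0.787, 0.001, 0.002]
force: [1.8, -1.0, 0.5]
grip_width: 0.217
```

move_arm:
  deltas:
    - [[0, -20, 0], [0, 0, 0], 0.22]
    - [[0, -20, 0], [0, 0, 0], 0.22]
    - [[0, -20, 0], [0, 0, 0], 0.22]
    - [[0, -20, 0], [0, 0, 0], 0.22]
    - [[0, -20, 0], [0, 0, 0], 0.22]

```text
time: 17.88
tool_pos: [0.5348, 0.0327, 0.1873]
tcp_rot: [0.617, 0.787, 0.001, 0.001]
force: [0.8, -0.9, -0.1]
grip_width: 0.224
```

```bash
python3 - <<'E'
from h import *
from rig import arm
s=st(); cal=arm.calibration("wrist"); p,d=arm.read_camera("wrist"); cv2.imwrite("pics/w11.png",p)
c=cloud(cal,d)*1000; o=[498.2,128.6]; X=(c[...,:2]-o)@[.9719,.2354]; Y=(c[...,:2]-o)@[-.2354,.9719]; Z=c[...,2]
hsv=cv2.cvtColor(p,cv2.COLOR_BGR2HSV); yel=(hsv[...,0]>20)&(hsv[...,0]<35)&(hsv[...,1]>120)
B=(abs(X)<70)&(abs(Y)<72)
for n,m in (('flange',B&(X>-13.5)&(X<-9)&(abs(Y)<60)&(Z<46)&(Z>38)),('gripTop',B&(Z>70)&(Z<75)&(X<15)),('plate',B&yel&(Z>46)&(Z<50)),('tab',B&(Z>77)&(Z<83))):
    print(n,m.sum(),'Zmed',np.median(Z[m]),'X',np.round(np.percentile(X[m],[1,99]),1),'Y',np.round(np.percentile(Y[m],[1,99]),1))
m=B&(X>-13.5)&(X<-9)&(abs(Y)<60)&(Z<46)&(Z>38); print(np.polyfit(Y[m],Z[m],1))
for n in("scene","top"):
    q,_=arm.read_camera(n); cv2.imwrite(f"pics/{n}_end.png",q)
E
```

```text
t 17.88 tcp [534.76  32.71 187.28] yawY 13.88 toolz [ 3.3e-03  1.0e-04 -1.0e+00] F [ 0.8 -0.9 -0.1] M [ 0.01 -0.01 -0.02] g 0.224
flange 980 Zmed 41.85168209842938 X [-13.5  -9.1] Y [-59.2  40.5]
gripTop 2548 Zmed 71.73772919281774 X [-7.6  5.6] Y [-29.7  28.3]
plate 8439 Zmed 47.82268276587093 X [ 7.  43.7] Y [-68.5  39.5]
tab 1597 Zmed 79.56091153614065 X [32.3 40.1] Y [-29.3  28.4]
[-1.27960622e-04  4.18740964e+01]
```

View pics/w11.png

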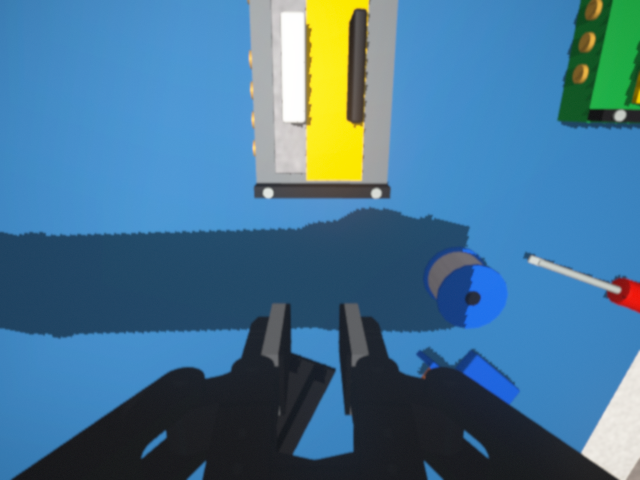

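View pics/scene_end.png

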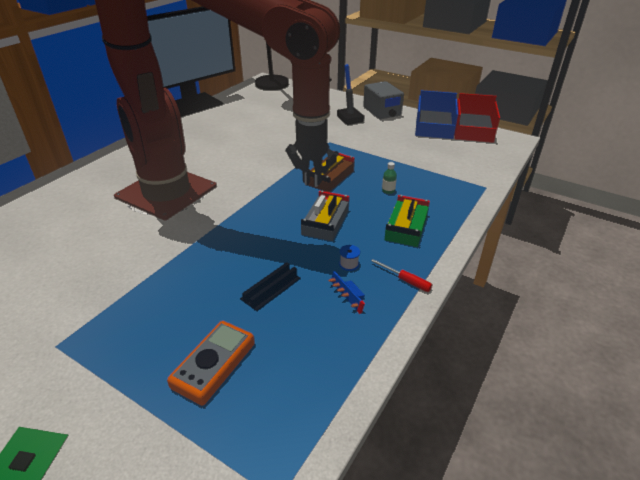

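View pics/top_end.png

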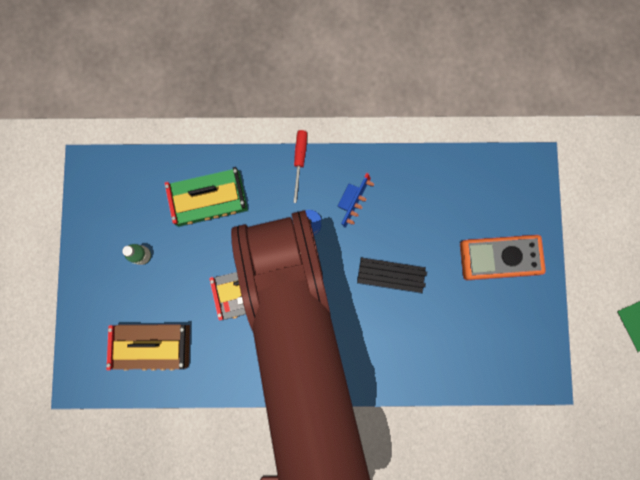

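```bash
python3 -c "
from rig import arm
print(arm.job_done())"
```

```text
the job is handed in; nothing more can be done
None
```

I pushed the cover fully back, lowered the comb into the block red end to red end, pulled the cover forward until it stopped on the white grip, and handed the job in. It took about 18 s of the 64 s allowed.

**Cover back:** I gripped the tab and slid it until it hit a firm stop, with about 13 N on the wrist.

**Comb seated:** It met no resistance going in until the flange touched down, where the wrist force rose to about 12 N. After I let go, the wrist camera put the flange top at 41.9 mm with no tilt; the expected height is 42 mm.

**Cover forward:** It stopped firmly against the grip with about 11 N sideways on the wrist. The last wrist picture put q at 14 to 15 mm, and the plate stood over the flange at its usual height, with its top at 47.8 mm. The picture also showed its front edge and the grip about 1 mm apart. I take that as measurement error because the stop was firm.

**Other items:** In the last scene and top pictures, the multimeter, screwdriver, flux bottle and blue look-alike appear where they started. The arm hides part of the spool in the top picture, but it looks unmoved in the scene picture. The gripper was clear of everything at hand-in.

**Disagreement:** The three cameras differed by 1 to 3 mm on where the block was, as did the point where the cover stopped. I placed the comb using where the wrist camera saw it against the block, checked against that stop.

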